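Draw the packed crate up to the rack's sprung stop with the pull hook

TASK

Take the orange-handled pull hook from the blue mat, reach into the wire rack, hook the blade behind the blue front rim of the white crate and drag the crate forward until it stands square against the red sprung stop bar and presses the bar in gently, about 3 to 4 mm (roughly 8 to 10 N), for half a second; never press the bar 6 mm or more. Nobody knows where along its rail the bar is clamped today, so feel for it; move the crate with the hook only, keep the gripper off crate and bar, and do not tip the crate. Then unhook without pushing the crate back off the bar, put the hook back on the mat and let go, leaving the other things on the table where they are.

Things in the scene. Friction and masses are not known exactly. Their poses are not given: they have to be found in the camera images.
- pull_hook: Pull hook, loose, 0.2 kg. Origin: underside centre of its orange handle, x towards the blade, z up. Handle 70 (x) x 22 (y) x 44 (z) mm, centred on the origin, z 0 to 44. Steel rod, 8 mm thick, along x with axis at z = 34 (underside 30), ends in an upright blade 5 (x) x 40 (y) mm, z 0 to 38, centred at x = 145. It stands on handle and blade.
- hook_grip (a point): Centre of the hook's handle, half-way up (22 mm above its underside); axes as the hook's. Grip it here across its 22 mm width.
- hook_blade (a point): Middle of the blade's lower edge, 145 mm ahead of and 22 mm below the centre of the handle; axes as the hook's.
- mat: The blue mat, fixed, 270 (x) x 130 (y) x 3 (z) mm, lying on the table on one side or the other. Origin: centre of its underside.
- rack: Low rack, fixed. Origin: centre of its front edge at table height; x points into it (the crate is pulled along -x), z up. Deck 340 deep, 250 wide, top at z = 20 mm. Steel wires roof it from x = 72 to 338, z = 168 to 176, on 10 mm posts at y = +-121; in front of x = 70 nothing stands above z = 65. Side guides 30 mm high, 236 mm apart.
- stop_rail: Two short rails on the deck's front; origin on the deck top at the centre of the front edge, axes as the rack's. They carry the red stop bar, 226 wide, 28 to 44 mm above the deck; its face is clamped somewhere 30 to 60 mm behind the front edge (not measured). The bar yields to the front 1 mm per 2.5 N, no preload; 15 N (6 mm) is too much. It springs back until the crate's friction holds it.
- crate: White crate, loose, about 0.8 kg with tins, friction on the deck 2 to 7 N. Origin: underside centre, on the deck; x points from front to back. Outside 140 (x) x 180 (y) x 60 (z) mm. Front wall with blue rim at x = -70 to -65, top z = 60; behind it an empty cell to x = -20 (divider 38 high). Rim starts 115 to 145 mm behind the rack's front edge, a little askew. The hook may load it with up to 25 N.
- tin_left: Closed gold tin, 71 mm diameter, 40 mm high, loose in the rear cell of the crate; it stays there. Origin: centre of its underside.
- tin_right: Closed gold tin like tin_left, beside it in the crate. Origin: centre of its underside.
- tin_a: Open gold tin, 90 mm diameter, 42 mm high, loose bystander. Origin: centre of its underside.
- tin_b: Open gold tin like tin_a, loose bystander. Origin: centre of its underside.
- tin_stack: Stack of nested gold tins, one piece, 90 mm diameter, 99 mm high, loose bystander. Origin: centre of its underside.
- scale: White weighing scale with a blue round pan, fixed bystander, 200 (x) x 170 (y) x 58 (z) mm. Origin: centre of its underside.
Not all that is in view belongs to the job. Several things have the shape of the pull_hook; the one meant has the colours described above.

How it is judged:
On the way, in this order (a step that is already met when the one before it is completed fails the run):
1. the hook's blade is down behind the crate's front rim, inside the front cell (x of hook_blade in the frame of crate between -0.068 and -0.018 m and z of hook_blade in the frame of crate below 0.052 m and y of hook_blade in the frame of crate between -0.085 and 0.085 m), for 0.1 s.
2. the hook, still behind the rim, pulls the crate against the stop bar with 5 N or more for 0.3 s (all of step 1 and contact force between stop_rail and crate above 5 N and contact force between pull_hook and crate above 3 N), for 0.3 s.
At the end, for the whole second after the job is handed in: The crate rests on the deck touching the stop bar (at least 0.2 N), square to the rack within 0.06 rad, level and at rest, both tins still in it; the hook lies at rest with the centre of its handle over the mat, let go (contact force between stop_rail and crate above 0.2 N and angle between the x axis of crate and the x axis of rack, either way round below 0.06 rad and angle between crate's own z axis and vertical below 0.06 rad and linear speed of crate below 0.01 m/s and z of tin_left in the frame of crate between -0.01 and 0.02 m and horizontal distance between each of tin_left, tin_right and crate below 0.09 m and z of tin_right in the frame of crate between -0.01 and 0.02 m and x of hook_grip in the frame of mat between -0.135 and 0.135 m and y of hook_grip in the frame of mat between -0.065 and 0.065 m and z of hook_grip in the frame of mat below 0.035 m and linear speed of pull_hook below 0.02 m/s).
It fails at once if the crate presses the stop bar with more than 15 N (6 mm) (contact force between stop_rail and crate above 15 N).
It fails at once if the hook bears on the crate with more than 25 N (contact force between pull_hook and crate above 25 N).
It fails at once if the gripper or arm touches the crate or the stop bar (contact force between any of the fingers, the arm and crate above 0.5 N or contact force between any of the fingers, the arm and stop_rail above 0.5 N).
It fails at once if the crate is tipped by more than 0.2 rad (angle between crate's own z axis and vertical above 0.2 rad).
It fails at once if a bystander is moved by more than 30 mm (distance of any of tin_a, tin_b, tin_stack from where it was at the start of the episode above 0.03 m).
It also fails if it takes over 70 s, if anything falls off the work surface, if the arm or the gripper's body presses on something with over 40 N, if the wrist force passes 120 N, or if a joint passes its speed limit or range.

ROBOT

A 6-joint arm with a two-finger parallel gripper is mounted at the origin on the work surface. World frame = base frame: x ahead of the robot, y to its left, z up, the work surface at z = 0. Lengths are in m, angles in rad, forces in N, time in s.
With the tool pointing down it reaches from about 0.325 to 0.775 m from the base axis. Payload 9.3 kg.
Tool frame: the origin (TCP) lies between the finger pads; the fingertips stand 8 mm ahead of it and the grasp point (between the pads) lies 11 mm behind it (r.tip_reach is the distance from the TCP to the fingertips, in m); z points along the fingers, y is the line along which they close (so a half turn about z gives the same grasp; the last joint's range is limited). The gripper opens to 85 mm and grips with 20 to 120 N. Pads are 22 mm wide; open, the fingers measure 114 mm over their backs; the gripper's body (76 mm by 85 mm) begins 54 mm behind the grasp point. The pads swing forward as they close: fully open they stand 13 mm farther back than shut.
Start: joints at [1.062, 0.259, 0.021, 1.334, 0, 1.418], TCP at [0.192, 0.516, 0.239] pointing down, gripper open.
Joint ranges: [-3.04, 3.04], [-0.91, 1.82], [-1.04, 1.36], [-1.92, 1.95], [-1.52, 1.45], [-3.14, 3.14]. Speed limits (rad/s): [2.22, 2.22, 2.79, 3.14, 3.14, 3.14].

INTERFACE

Orientations are given as a 3x3 rotation matrix whose columns are the frame's x, y, z axes.
In Python, from workcell import r, grab_frame, workorder, finder gives the robot as it stands. The module is installed in compiled form; this text tells all that it offers.
- The arm moves only by the tool step_arm, never from a script. Its argument "targets" is one flat list of numbers, 7 for each row, row after row: the shift along the world's x, y, z each as a share of 0.5 m, from -1 to 1, then the turn, a rotation vector about the world's x, y, z each as a share of pi/2 rad, from -1 to 1, then the opening, from 0 (shut) to 1 (fully open). A call has 1 to 12 rows; each row is the pose to reach, as a shift and turn from the pose commanded when the call began; what a row does not reach only later rows make up. A row lasts 1/8 s, in which the tool goes at most 62.5 mm and 10.7 degrees, less where a joint would pass 70% of its speed; a pose out of reach is approached as far as the arm can. A call with a number of a shift or a turn outside -1 to 1 is refused whole. A call with a gripper value outside its range is refused whole. The fingers move at their own pace and stop on an object; "newtons" is the grip in N (left out, the last holds). Time passes only in rows, so rows that repeat a pose let the fingers close. It gives the time, the measured TCP pose, the force, the opening and the grip force at its end, in the units of the state.
- r.state(): the state, without advancing time (a new reading comes with each control period).
- grab_frame(name): name is "side" or "top"; returns a dict with "color" (400x640x3 uint8, red, green, blue), "K" (3x3 intrinsics, pixels), "R" (3x3) and "t" (3): a world point X has camera coordinates R X + t. Camera axes: x right, y down, z forward; pixel columns grow to the right and rows downward; lengths in m; the calibration is good to about 2 mm. A picture is of the moment at which its call begins. There is no depth.
- workorder.close_job(): hands the job in; it is judged then, once.
Trained networks look in a picture, given as the dict that the camera call returned (one of the last four; its "shot" number tells which), for a name from the list of things; names that differ only in an ending like _2 or _b are one class to them, and where a whole thing is asked for, a point or a joint stands for the part that bears it (a point fixed in the world has none). Each returns a list of dicts, best first, with "confidence" (0 to 1); they miss things now and then, are a little off and sometimes report something else, mostly with a low value. They report only what shows in the picture. A call takes as long as a camera call. They do not tell look-alikes from the thing itself.
- finder.boxes_of(picture, label): "position" ([row, column] in pixels, amid what is visible of it).
The state is a dict: "time": time; "joint_pos": joint angles; "dq": joint speeds; "effort": joint torques, N m; "position": TCP position; "orientation": TCP orientation; "force": force on the tool from outside, world axes, zero at the start; "torque": the same for the moment, N m; "opening": opening from 0.0 (shut) to 1.0 (fully open); "grasp_force": force on a finger pad.
Only numpy, scipy, OpenCV 4.12 (cv2) and the standard library are available. Lean on these libraries where they do the work, as an engineer would, in place of code of your own. Each camera call takes 0.05 s, during which the arm holds its last target. There are 200 camera calls.

## Working session

There is one attempt and no reset: what is moved stays moved. The work goes in short steps, Python scripts to look and compute and a tool call to move; the robot and the scene stay as the last step left them, time stands still between calls to the robot, and variables do not carry over. Pictures are saved under pics/ and viewed, at most 10 in all, crops included, and the job is handed in when it is done.

Besides the shell and the picture viewer there is one more tool, called in YAML: its name, and indented under it one key for each argument. step_arm: Moves the arm, as the interface text tells. Shift numbers are shares of 0.5 m and turn numbers shares of pi/2 rad, none past 1 either way. Its arguments: {"type":"object","properties":{"targets":{"type":"array","items":{"type":"number","minimum":-1,"maximum":1}},"newtons":{"type":"number"}},"required":["targets"]}

```bash
mkdir -p pics
python3 - <<'E'
from workcell import r, grab_frame, finder
import cv2,pickle
for n in("top","side"):
    p=grab_frame(n); cv2.imwrite(f"pics/{n}0.png",p["color"][:,:,::-1]); pickle.dump(p,open(f"{n}0.pkl","wb"))
    print(n,p["K"].round(1).tolist(),p["R"].round(3).tolist(),p["t"].round(3).tolist())
    for l in["pull_hook","hook_grip","hook_blade","mat","rack","crate","tin_left","tin_a","tin_stack","scale","stop_rail"]:
        print(l,[([round(float(v)) for v in d["position"]],round(d["confidence"],2)) for d in finder.boxes_of(p,l)][:5])
print(r.state())
E
```

```text
top [[439.8, 0.0, 319.0], [0.0, 439.8, 206.1], [0.0, 0.0, 1.0]] [[-0.008, -1.0, -0.022], [-0.997, 0.009, -0.082], [0.083, 0.021, -0.996]] [0.098, 0.496, 1.374]
pull_hook [([310, 213], 0.82), ([222, 259], 0.59)]
hook_grip [([310, 216], 0.6), ([225, 259], 0.57)]
hook_blade [([312, 215], 0.92), ([220, 259], 0.61), ([181, 364], 0.34)]
mat [([217, 254], 0.72), ([125, 372], 0.44)]
rack [([152, 363], 0.58)]
crate [([140, 361], 0.77), ([138, 245], 0.18)]
tin_left [([123, 346], 0.77)]
tin_a [([138, 247], 0.92), ([203, 198], 0.57)]
tin_stack [([129, 453], 0.67), ([123, 342], 0.67)]
scale [([208, 445], 0.74)]
stop_rail [([183, 364], 0.7)]
side [[389.3, 0.0, 320.5], [0.0, 389.3, 193.8], [0.0, 0.0, 1.0]] [[0.697, -0.717, -0.011], [-0.549, -0.524, -0.651], [0.461, 0.46, -0.759]] [-0.278, 0.341, 1.023]
pull_hook [([177, 265], 0.93), ([194, 176], 0.91)]
hook_grip [([193, 180], 0.92), ([176, 264], 0.8), ([172, 410], 0.45)]
hook_blade [([196, 181], 0.84), ([175, 268], 0.7)]
mat [([170, 274], 0.96), ([128, 317], 0.36)]
rack [([191, 381], 0.73)]
crate [([176, 390], 0.95)]
tin_left [([157, 388], 0.51)]
t
[... 203 characters left out ...]
370711e+00,
       2.50444994e-05, 1.41819850e+00]), 'dq': array([-0.00102822,  0.00054468,  0.00037518, -0.00181718,  0.00128733,
       -0.00065351]), 'effort': array([ 2.43420422e-03, -5.55396080e+01,  3.44737315e+01,  1.47564562e-03,
       -2.42306360e-04, -2.14105785e-05]), 'position': array([0.19156854, 0.51554092, 0.23926625]), 'orientation': array([[-9.37372576e-01,  3.48328367e-01, -4.21387016e-05],
       [ 3.48328368e-01,  9.37372577e-01, -2.41696570e-05],
       [ 3.10806861e-05, -3.73340788e-05, -9.99999999e-01]]), 'force': array([ 1.01155976, -0.51981637,  0.47628375]), 'torque': array([-0.01230007, -0.00724884,  0.0437395 ]), 'grasp_force': 0.0, 'opening': 1.0032719416678673}
```

View pics/top0.png

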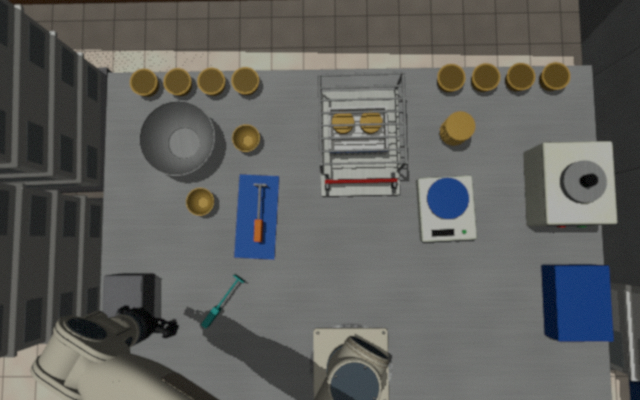

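View pics/side0.png

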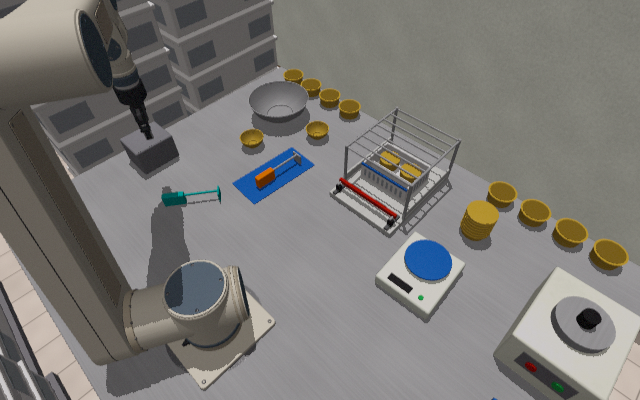

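The top view shows two hooks: orange handle with steel rod on the blue mat at about (row 222, col 259), and an all-teal one on the bare table at (303, 222). The orange one matches the description. The rack is at (140, 361), its red bar at (183, 362), and the scale at (208, 445). The side view agrees: orange hook at (177, 265), teal at (196, 190). Next come the enlarged crop and the measurements.

```bash
cat > h.py <<'E'
import numpy as np,cv2,pickle
def back(p,px,z):
    "pixels (col,row) -> world at height z"
    px=np.atleast_2d(np.array(px,float)); d=np.c_[px,np.ones(len(px))]@np.linalg.inv(p["K"]).T@p["R"]
    c=-p["R"].T@p["t"]; return c+d*((z-c[2])/d[:,2])[:,None]
def proj(p,X):
    q=(np.atleast_2d(X)@p["R"].T+p["t"])@p["K"].T; return q[:,:2]/q[:,2:]
def mask(p,lo,hi,roi=None):
    h=cv2.inRange(cv2.cvtColor(p["color"],cv2.COLOR_RGB2HSV),lo,hi)
    if roi: m=np.zeros_like(h);a,b,c,d=roi;m[a:b,c:d]=h[a:b,c:d];h=m
    return h
def rect(p,m,z):
    ys,xs=np.nonzero(m); w=back(p,np.c_[xs,ys],z)[:,:2]
    c,s,a=cv2.minAreaRect(w.astype(np.float32)*1000); mu=w.mean(0); _,_,v=np.linalg.svd(w-mu,full_matrices=False)
    return len(xs),mu.round(4),"rect",np.round(c,1),np.round(s,1),round(a,2),"axis",v[0].round(3),np.degrees(np.arctan2(v[0][1],v[0][0])).round(2)
E
python3 - <<'E'
from h import *
t=pickle.load(open("top0.pkl","rb"));s=pickle.load(open("side0.pkl","rb"))
a=cv2.resize(t["color"][60:270,225:425],None,fx=2,fy=2.7,interpolation=3)
b=cv2.resize(s["color"][95:240,225:470],None,fx=1.6,fy=1.6,interpolation=3)
b=cv2.copyMakeBorder(b,0,a.shape[0]-b.shape[0],0,0,0)
cv2.imwrite("pics/crop.png",np.hstack([a,b])[:,:,::-1])
O=((5,150,90),(16,255,255))
R=((0,150,60),(4,255,255));B=((100,130,60),(125,255,255))
print("handle top",rect(t,mask(t,*O,roi=(210,250,240,275)),.047))
print("handle side",rect(s,mask(s,*O,roi=(160,195,245,285)),.03))
print("mat top",rect(t,mask(t,*B,roi=(165,268,228,285)),.003))
print("mat side",rect(s,mask(s,*B,roi=(140,210,225,320)),.003))
print("bar top",rect(t,mask(t,*R,roi=(170,195,315,405)),.064))
print("bar side",rect(s,mask(s,*R,roi=(170,230,335,402)),.056))
print("rim top",rect(t,mask(t,*B,roi=(130,175,325,400)),.08))
print("rim side",rect(s,mask(s,*B,roi=(155,200,350,420)),.07))
print("scale pan",rect(t,mask(t,*B,roi=(170,225,420,475)),.058))
E
```

```text
handle top (135, array([0.4221, 0.2844]), 'rect', array([420.3, 283.6]), array([65.4, 18.8]), 0.18, 'axis', array([-1.   ,  0.024]), np.float64(178.63))
handle side (220, array([0.418 , 0.2837]), 'rect', array([419. , 283.4]), array([49.6, 84.6]), 88.26, 'axis', array([-0.969, -0.245]), np.float64(-165.8))
mat top (2820, array([0.467 , 0.2968]), 'rect', array([467.6, 295.9]), array([126.8, 266.3]), 86.84, 'axis', array([-0.998,  0.059]), np.float64(176.64))
mat side (1619, array([0.4578, 0.2901]), 'rect', array([466. , 293.9]), array([128.9, 268. ]), 86.67, 'axis', array([-0.997,  0.076]), np.float64(175.65))
bar top (218, array([ 0.5708, -0.0393]), 'rect', array([570.7, -37.2]), array([ 10.6, 215.8]), 1.13, 'axis', array([-0.014,  1.   ]), np.float64(90.81))
bar side (292, array([ 0.5721, -0.0383]), 'rect', array([571.6, -34.9]), array([ 19.8, 228.1]), 0.6, 'axis', array([ 0.009, -1.   ]), np.float64(-89.47))h.py:14: RuntimeWarning: Mean of empty slice.
  c,s,a=cv2.minAreaRect(w.astype(np.float32)*1000); mu=w.mean(0); _,_,v=np.linalg.svd(w-mu,full_matrices=False)
  ret = um.true_divide(
Traceback (most recent call last):
  File "h.py", line 15, in rect
    return len(xs),mu.round(4),"rect",np.round(c,1),np.round(s,1),round(a,2),"axis",v[0].round(3),np.degrees(np.arctan2(v[0][1],v[0][0])).round(2)
                                                                                    ~^^^
IndexError: index 0 is out of bounds for axis 0 with size 0
```

View pics/crop.png

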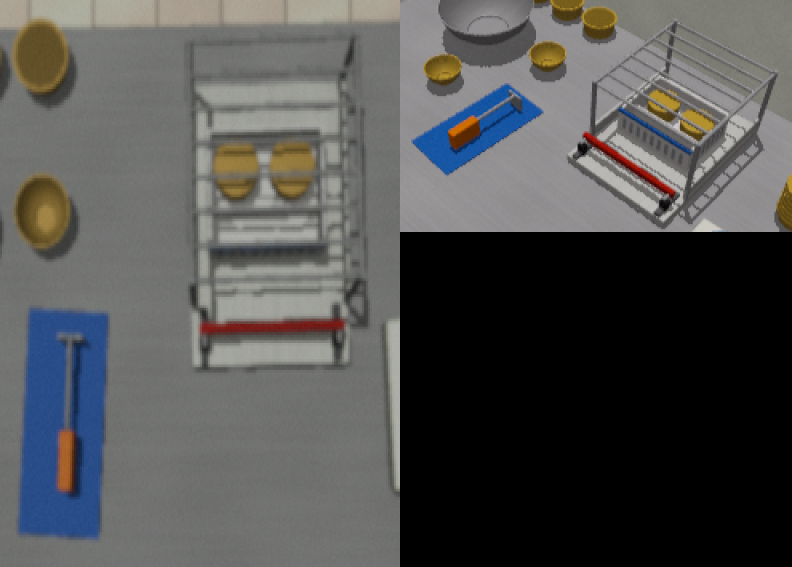

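The crop confirms it: orange handle at crop (66, 460), steel rod and blade at (70, 337), on the mat. The blue rim shows at crop (268, 247), the bar at (272, 327) and the deck's front edge at (270, 366).

Run:
```python
from h import *
t=pickle.load(open("top0.pkl","rb"));s=pickle.load(open("side0.pkl","rb"))
cp=lambda x,y:(225+x/2,60+y/2.7)
sp=lambda x,y:(225+(x-400)/1.6,95+y/1.6)
print("blade",back(t,[cp(58,336),cp(82,336),cp(70,340)],.041).round(3).tolist())
print("front edge",back(t,[cp(193,366),cp(349,363)],.02).round(4).tolist(), "side", back(s,[sp(570,157),sp(663,221)],.02).round(4).tolist())
print("roof back/front wire top",back(t,[cp(190,40),cp(355,38)],.172).round(3).tolist())
B=((95,60,40),(130,255,255))
m=mask(s,*B,roi=(155,200,350,420)); print("rim side",rect(s,m,.08))
ys,xs=np.nonzero(m); # topmost per column
c=np.unique(xs); top=[(x,ys[xs==x].min()) for x in c]; bot=[(x,ys[xs==x].max()) for x in c]
w=back(s,top,.08); print("side top edge",w[[1,len(w)//2,-2]].round(4).tolist(), np.polyfit(w[2:-2,1],w[2:-2,0],1))
m=mask(t,(90,40,30),(135,255,255),roi=(140,162,325,395)); print("rim top",rect(t,m,.08))
w=back(t,[cp(210,248),cp(326,246)],.08);print(w.round(4).tolist())
# handle yaw: centre-to-blade
print("handle near/far ends", back(t,[cp(66,430),cp(66,493)],.047).round(4).tolist())
import itertools
R=((0,150,60),(4,255,255))
for n,p,roi in(("t",t,(170,195,315,405)),("s",s,(170,230,335,402))):
    m=mask(p,*R,roi=roi); ys,xs=np.nonzero(m); e=[[xs.min(),ys[xs==xs.min()].mean()],[xs.max(),ys[xs==xs.max()].mean()]]
    print("bar ends",n,back(p,e,.060).round(4).tolist())
```

```text
blade [[0.566, 0.298, 0.041], [0.565, 0.26, 0.041], [0.561, 0.279, 0.041]]
front edge [[0.5304, 0.0856, 0.02], [0.5315, -0.1618, 0.02]] side [[0.5286, 0.076, 0.02], [0.5336, -0.1608, 0.02]]
roof back/front wire top [[0.866, 0.085, 0.172], [0.865, -0.154, 0.172]]
rim side (161, array([ 0.66  , -0.0332]), 'rect', array([660.1, -30.1]), array([ 12.6, 181.4]), 0.89, 'axis', array([ 0.015, -1.   ]), np.float64(-89.13))
side top edge [[0.6607, 0.0606, 0.08], [0.6642, -0.0291, 0.08], [0.6653, -0.1112, 0.08]] [-0.0200372   0.66387544]
rim top (48, array([ 0.6583, -0.0188]), 'rect', array([657.9, -13. ]), array([  4.1, 134.8]), 1.01, 'axis', array([ 0.015, -1.   ]), np.float64(-89.13))
[[0.6586, 0.0575, 0.08], [0.6588, -0.12, 0.08]]
handle near/far ends [[0.4552, 0.2838, 0.047], [0.3828, 0.2835, 0.047]]
bar ends t [[0.5714, 0.0707, 0.06], [0.5737, -0.1456, 0.06]]
bar ends s [[0.5674, 0.0737, 0.06], [0.5746, -0.148, 0.06]]
```

step_arm:
  targets: [0.06, -0.06, -0.02, 0, 0, 0.03, 1, 0.14, -0.14, -0.05, 0, 0, 0.08, 1, 0.22, -0.22, -0.1, 0, 0, 0.13, 1, 0.3, -0.3, -0.14, 0, 0, 0.18, 1, 0.38, -0.38, -0.18, 0, 0, 0.21, 1, 0.43, -0.44, -0.21, 0, 0, 0.21, 1, 0.456, -0.464, -0.23, 0, 0, 0.21, 1, 0.456, -0.464, -0.24, 0, 0, 0.21, 1, 0.456, -0.464, -0.24, 0, 0, 0.21, 1]
  newtons: 100

```text
time: 2.33
position: [0.4189, 0.2843, 0.1192]
orientation: [[-1.0, 0.025, -0.001], [0.025, 1.0, 0.0], [0.001, 0.0, -1.0]]
force: [-0.9, -0.1, 0.2]
opening: 0.996
grasp_force: 0.0
```

step_arm:
  targets: [0, 0, -0.06, 0, 0, 0, 1, 0, 0, -0.12, 0, 0, 0, 1, 0, 0, -0.17, 0, 0, 0, 1, 0, 0, -0.194, 0, 0, 0, 1, 0, 0, -0.194, 0, 0, 0, 1, 0, 0, -0.194, 0, 0, 0, 0.5, 0, 0, -0.194, 0, 0, 0, 0.2, 0, 0, -0.194, 0, 0, 0, 0, 0, 0, -0.194, 0, 0, 0, 0, 0, 0, -0.194, 0, 0, 0, 0, 0, 0, -0.194, 0, 0, 0, 0, 0, 0, -0.194, 0, 0, 0, 0]
  newtons: 100

```text
time: 3.82
position: [0.4199, 0.2838, 0.023]
orientation: [[-1.0, 0.026, 0.001], [0.026, 1.0, 0.001], [-0.001, 0.001, -1.0]]
force: [-1.5, 1.0, 6.4]
opening: 0.241
grasp_force: 98.3
```

step_arm:
  targets: [0, 0, 0.05, 0, 0, 0, 0, 0, 0, 0.14, 0, 0, 0, 0, 0, 0, 0.22, 0, 0, 0, 0, 0, -0.07, 0.25, 0, 0, 0, 0, 0, -0.17, 0.25, 0, 0, 0.02, 0, 0, -0.28, 0.25, 0, 0, 0.02, 0, 0, -0.39, 0.25, 0, 0, 0.02, 0, 0, -0.5, 0.25, 0, 0, 0.02, 0, 0, -0.58, 0.23, 0, 0, 0.02, 0, 0.01, -0.62, 0.21, 0, 0, 0.02, 0, 0.02, -0.624, 0.204, 0, 0, 0.02, 0, 0.02, -0.624, 0.204, 0, 0, 0.02, 0]

```text
time: 5.32
position: [0.4296, -0.0282, 0.1242]
orientation: [[-1.0, -0.005, -0.001], [-0.005, 1.0, 0.0], [0.001, 0.0, -1.0]]
force: [0.2, 0.3, -2.3]
opening: 0.239
grasp_force: 98.3
```

Run:
```python
from h import *
from workcell import r,grab_frame
s=r.state();print(s["position"],s["force"],s["opening"])
ims=[]
for n in("top","side"):
    p=grab_frame(n);pickle.dump(p,open(n+"1.pkl","wb"));ims.append(p)
a=cv2.resize(ims[0]["color"][100:270,300:420],None,fx=3,fy=3,interpolation=3)
b=cv2.resize(ims[1]["color"][100:270,280:460],None,fx=2.4,fy=3,interpolation=3)
cv2.imwrite("pics/carry.png",np.hstack([a,b])[:,:,::-1])
```

```text
[ 0.42963689 -0.02816855  0.12415697] [ 0.1850122   0.2851811  -2.34131102] 0.23937696332823008
```

View pics/carry.png

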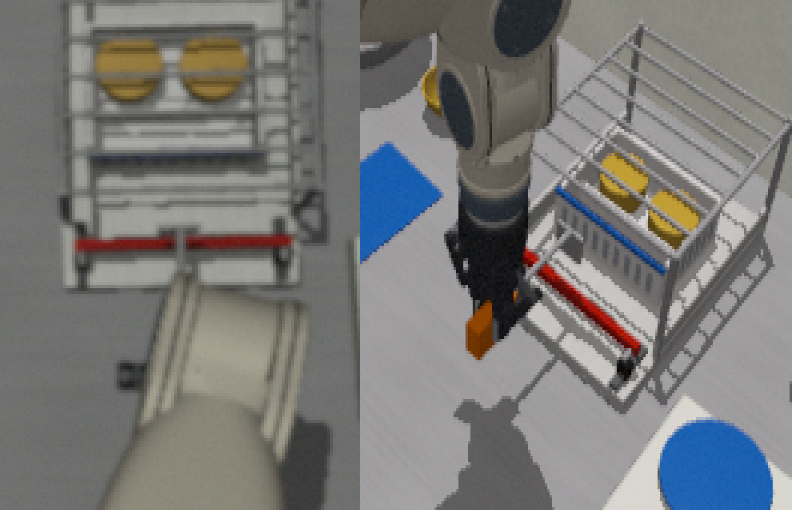

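The hook is held level; in the crop its blade sits at about (180, 240), just above and in front of the bar, with rim and tins undisturbed. Next I go in over the rim and lower the hook.

step_arm:
  targets: [0.03, 0, 0, 0, 0, 0, 0, 0.07, 0, 0, 0, 0, 0, 0, 0.11, 0, 0, 0, 0, 0, 0, 0.15, 0, 0, 0, 0, 0, 0, 0.18, 0, 0, 0, 0, 0, 0, 0.2, 0, 0, 0, 0, 0, 0, 0.208, 0, 0, 0, 0, 0, 0, 0.208, 0, 0, 0, 0, 0, 0, 0.208, 0, -0.03, 0, 0, 0, 0, 0.208, 0, -0.06, 0, 0, 0, 0, 0.208, 0, -0.07, 0, 0, 0, 0, 0.208, 0, -0.07, 0, 0, 0, 0]

```text
time: 6.92
position: [0.5332, -0.0284, 0.0887]
orientation: [[-1.0, -0.005, -0.001], [-0.005, 1.0, 0.0], [0.001, 0.0, -1.0]]
force: [0.1, -0.5, -1.7]
opening: 0.239
grasp_force: 98.3
```

Run:
```python
from h import *
from workcell import r,grab_frame
s=r.state();print(s["position"],s["force"],s["torque"])
ims=[grab_frame(n) for n in("top","side")]
a=cv2.resize(ims[0]["color"][100:230,310:410],None,fx=3.8,fy=3.8,interpolation=3)
b=cv2.resize(ims[1]["color"][120:250,310:440],None,fx=3,fy=3.8,interpolation=3)
cv2.imwrite("pics/in.png",np.hstack([a,b])[:,:,::-1])
```

```text
[ 0.53321342 -0.02840998  0.08867388] [ 0.06383328 -0.535858   -1.6961315 ] [0.01044136 0.04930031 0.03251454]
```

View pics/in.png

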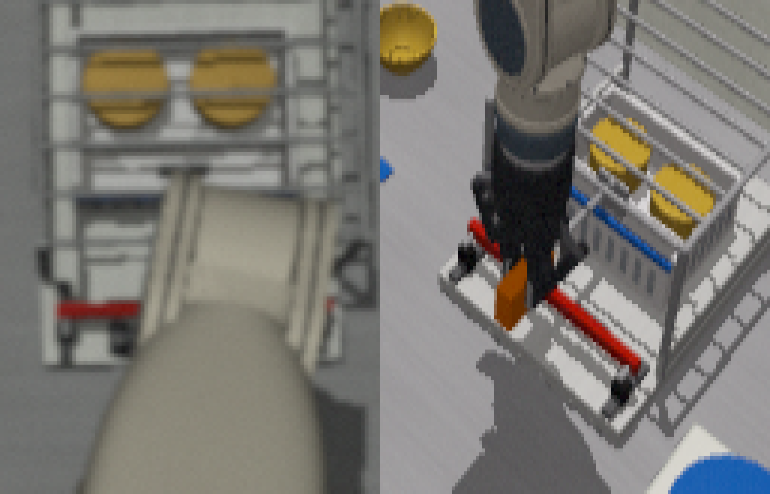

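The blade shows behind the blue rim (crop 180, 168 in the top view; 610, 180 in the side view), clear of it. Now I move toward the rim, lower and start the pull.

step_arm:
  targets: [-0.006, 0, 0, 0, 0, 0, 0, -0.012, 0, 0, 0, 0, 0, 0, -0.016, 0, -0.004, 0, 0, 0, 0, -0.016, 0, -0.014, 0, 0, 0, 0, -0.018, 0, -0.024, 0, 0, 0, 0, -0.022, 0, -0.026, 0, 0, 0, 0, -0.026, 0, -0.026, 0, 0, 0, 0, -0.03, 0, -0.026, 0, 0, 0, 0, -0.034, 0, -0.026, 0, 0, 0, 0, -0.038, 0, -0.026, 0, 0, 0, 0, -0.042, 0, -0.026, 0, 0, 0, 0, -0.046, 0, -0.026, 0, 0, 0, 0]

```text
time: 8.52
position: [0.5106, -0.0285, 0.0764]
orientation: [[-1.0, -0.005, 0.0], [-0.005, 1.0, -0.0], [-0.0, -0.0, -1.0]]
force: [3.6, 0.1, -3.7]
opening: 0.244
grasp_force: 97.9
```

step_arm:
  targets: [-0.008, 0, 0, 0, 0, 0, 0, -0.016, 0, 0, 0, 0, 0, 0, -0.024, 0, 0, 0, 0, 0, 0, -0.032, 0, 0, 0, 0, 0, 0, -0.04, 0, 0, 0, 0, 0, 0, -0.048, 0, 0, 0, 0, 0, 0, -0.056, 0, 0, 0, 0, 0, 0, -0.064, 0, 0, 0, 0, 0, 0, -0.072, 0, 0, 0, 0, 0, 0, -0.08, 0, 0, 0, 0, 0, 0, -0.086, 0, 0, 0, 0, 0, 0, -0.09, 0, 0, 0, 0, 0, 0]

```text
time: 10.02
position: [0.4654, -0.0285, 0.0763]
orientation: [[-1.0, -0.005, 0.0], [-0.005, 1.0, 0.0], [-0.0, 0.0, -1.0]]
force: [5.3, -0.6, -4.0]
opening: 0.243
grasp_force: 98.0
```

Run:
```python
from h import *
from workcell import r,grab_frame
s=r.state();print(s["position"],s["force"],s["torque"])
ims=[grab_frame(n) for n in("top","side")]
a=cv2.resize(ims[0]["color"][100:230,310:410],None,fx=3.8,fy=3.8,interpolation=3)
b=cv2.resize(ims[1]["color"][120:250,310:440],None,fx=3,fy=3.8,interpolation=3)
cv2.imwrite("pics/pull.png",np.hstack([a,b])[:,:,::-1])
B=((95,60,40),(130,255,255))
p=ims[1];m=mask(p,*B,roi=(150,225,330,425)); print("rim side",rect(p,m,.08))
```

```text
[ 0.46541256 -0.02845327  0.07630587] [ 5.30409347 -0.57760903 -3.95905161] [ 0.02996157 -0.74534837  0.01738603]
rim side (235, array([0.5963, 0.0094]), 'rect', array([586.5,  31.4]), array([299.6,  77.7]), 84.26, 'axis', array([ 0.061, -0.998]), np.float64(-86.49))
```

View pics/pull.png

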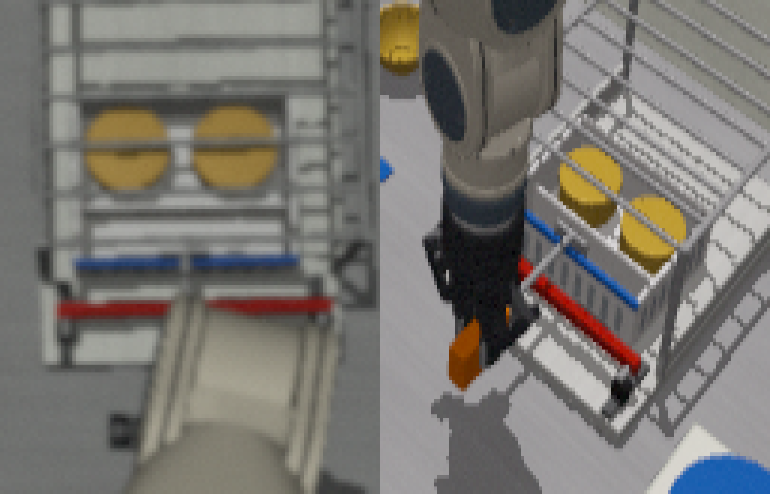

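The crate follows: rim at crop row 262, bar at row 308, about 25 mm to go and parallel. I continue in smaller moves.

step_arm:
  targets: [-0.004, 0, 0, 0, 0, 0, 0, -0.008, 0, 0, 0, 0, 0, 0, -0.012, 0, 0, 0, 0, 0, 0, -0.015, 0, 0, 0, 0, 0, 0, -0.018, 0, 0, 0, 0, 0, 0, -0.021, 0, 0, 0, 0, 0, 0, -0.024, 0, 0, 0, 0, 0, 0, -0.026, 0, 0, 0, 0, 0, 0]

```text
time: 11.12
position: [0.4525, -0.0284, 0.0763]
orientation: [[-1.0, -0.005, 0.0], [-0.005, 1.0, 0.0], [-0.0, 0.0, -1.0]]
force: [4.4, 0.7, -3.3]
opening: 0.242
grasp_force: 98.0
```

step_arm:
  targets: [-0.001, 0, 0, 0, 0, 0, 0, -0.002, 0, 0, 0, 0, 0, 0, -0.003, 0, 0, 0, 0, 0, 0, -0.004, 0, 0, 0, 0, 0, 0]

```text
time: 11.62
position: [0.4506, -0.0284, 0.0763]
orientation: [[-1.0, -0.006, -0.0], [-0.006, 1.0, 0.0], [0.0, 0.0, -1.0]]
force: [4.9, 0.5, -3.7]
opening: 0.239
grasp_force: 98.0
```

step_arm:
  targets: [-0.001, 0, 0, 0, 0, 0, 0, -0.002, 0, 0, 0, 0, 0, 0, -0.003, 0, 0, 0, 0, 0, 0, -0.004, 0, 0, 0, 0, 0, 0]

```text
time: 12.12
position: [0.4485, -0.0285, 0.0763]
orientation: [[-1.0, -0.005, -0.0], [-0.005, 1.0, -0.0], [0.0, -0.0, -1.0]]
force: [4.1, -0.2, -3.2]
opening: 0.245
grasp_force: 98.0
```

step_arm:
  targets: [-0.001, 0, 0, 0, 0, 0, 0, -0.002, 0, 0, 0, 0, 0, 0, -0.003, 0, 0, 0, 0, 0, 0, -0.004, 0, 0, 0, 0, 0, 0]

```text
time: 12.62
position: [0.4465, -0.0285, 0.0763]
orientation: [[-1.0, -0.005, -0.0], [-0.005, 1.0, 0.0], [0.0, 0.0, -1.0]]
force: [4.6, 0.5, -2.7]
opening: 0.242
grasp_force: 98.0
```

step_arm:
  targets: [-0.001, 0, 0, 0, 0, 0, 0, -0.002, 0, 0, 0, 0, 0, 0, -0.003, 0, 0, 0, 0, 0, 0, -0.004, 0, 0, 0, 0, 0, 0]

```text
time: 13.12
position: [0.4445, -0.0285, 0.0763]
orientation: [[-1.0, -0.005, -0.0], [-0.005, 1.0, -0.0], [0.0, -0.0, -1.0]]
force: [4.0, -0.1, -3.0]
opening: 0.244
grasp_force: 98.0
```

step_arm:
  targets: [-0.001, 0, 0, 0, 0, 0, 0, -0.002, 0, 0, 0, 0, 0, 0, -0.003, 0, 0, 0, 0, 0, 0, -0.004, 0, 0, 0, 0, 0, 0]

```text
time: 13.62
position: [0.4426, -0.0285, 0.0763]
orientation: [[-1.0, -0.005, -0.0], [-0.005, 1.0, 0.0], [0.0, 0.0, -1.0]]
force: [4.2, -0.3, -4.0]
opening: 0.241
grasp_force: 98.0
```

step_arm:
  targets: [-0.001, 0, 0, 0, 0, 0, 0, -0.002, 0, 0, 0, 0, 0, 0, -0.003, 0, 0, 0, 0, 0, 0, -0.004, 0, 0, 0, 0, 0, 0]

```text
time: 14.12
position: [0.4406, -0.0284, 0.0763]
orientation: [[-1.0, -0.006, 0.0], [-0.006, 1.0, -0.0], [-0.0, -0.0, -1.0]]
force: [5.1, -0.1, -3.0]
opening: 0.245
grasp_force: 98.0
```

step_arm:
  targets: [-0.001, 0, 0, 0, 0, 0, 0, -0.002, 0, 0, 0, 0, 0, 0, -0.003, 0, 0, 0, 0, 0, 0]

```text
time: 14.5
position: [0.4395, -0.0285, 0.0764]
orientation: [[-1.0, -0.006, 0.001], [-0.006, 1.0, -0.0], [-0.001, -0.0, -1.0]]
force: [6.3, 0.7, -4.6]
opening: 0.24
grasp_force: 97.9
```

step_arm:
  targets: [-0.001, 0, 0, 0, 0, 0, 0, -0.002, 0, 0, 0, 0, 0, 0, -0.002, 0, 0, 0, 0, 0, 0]

```text
time: 14.88
position: [0.4387, -0.0286, 0.0764]
orientation: [[-1.0, -0.006, 0.001], [-0.006, 1.0, -0.0], [-0.001, -0.0, -1.0]]
force: [6.8, -1.0, -3.7]
opening: 0.243
grasp_force: 97.8
```

step_arm:
  targets: [-0.001, 0, 0, 0, 0, 0, 0, -0.002, 0, 0, 0, 0, 0, 0, -0.002, 0, 0, 0, 0, 0, 0]

```text
time: 15.25
position: [0.438, -0.0286, 0.0765]
orientation: [[-1.0, -0.006, 0.002], [-0.006, 1.0, -0.0], [-0.002, -0.0, -1.0]]
force: [9.3, 0.4, -5.6]
opening: 0.237
grasp_force: 97.8
```

```bash
cat > f.py <<'E'
from workcell import r,grab_frame
import numpy as np
a=[]
for i in range(6): grab_frame("top"); s=r.state(); a.append(np.r_[s["force"],s["position"],s["torque"]])
a=np.array(a);print(a.mean(0).round(4),a[:,0].std().round(2),s["time"])
E
python3 f.py
```

```text
[ 8.6152e+00 -2.7160e-01 -5.3912e+00  4.3800e-01 -2.8600e-02  7.6500e-02
  7.9000e-03 -1.3774e+00  1.0560e-01] 0.42 15.55
```

step_arm:
  targets: [-0.001, 0, 0, 0, 0, 0, 0, -0.002, 0, 0, 0, 0, 0, 0, -0.003, 0, 0, 0, 0, 0, 0, -0.004, 0, 0, 0, 0, 0, 0]

```text
time: 16.05
position: [0.4367, -0.0287, 0.0766]
orientation: [[-1.0, -0.006, 0.003], [-0.006, 1.0, -0.0], [-0.003, -0.0, -1.0]]
force: [13.0, 0.0, -7.0]
opening: 0.242
grasp_force: 97.9
```

```bash
python3 f.py
```

```text
[11.549  -0.2541 -7.0844  0.4366 -0.0287  0.0766  0.0133 -1.7453  0.12  ] 0.22 16.35
```

step_arm:
  targets: [-0.001, 0, 0, 0, 0, 0, 0, -0.0018, 0, 0, 0, 0, 0, 0, -0.0018, 0, 0, 0, 0, 0, 0, -0.0018, 0, 0, 0, 0, 0, 0, -0.0018, 0, 0, 0, 0, 0, 0, -0.0018, 0, 0, 0, 0, 0, 0]

```text
time: 17.1
position: [0.4361, -0.0287, 0.0766]
orientation: [[-1.0, -0.006, 0.004], [-0.006, 1.0, -0.0], [-0.004, -0.0, -1.0]]
force: [13.5, -0.6, -8.0]
opening: 0.242
grasp_force: 97.9
```

```bash
python3 f.py
```

```text
[12.8306 -0.164  -7.9238  0.4361 -0.0287  0.0766  0.025  -1.976   0.171 ] 0.27 17.4
```

Force over friction is about 8.5 to 9 N (3.5 mm), held for over 0.6 s. Now I back off gently to mid-cell and lift.

step_arm:
  targets: [0.002, 0, 0, 0, 0, 0, 0, 0.004, 0, 0, 0, 0, 0, 0, 0.006, 0, 0, 0, 0, 0, 0, 0.008, 0, 0, 0, 0, 0, 0, 0.012, 0, 0, 0, 0, 0, 0, 0.018, 0, 0, 0, 0, 0, 0, 0.024, 0, 0, 0, 0, 0, 0, 0.03, 0, 0, 0, 0, 0, 0, 0.03, 0, 0, 0, 0, 0, 0]

```text
time: 18.52
position: [0.4494, -0.0284, 0.0762]
orientation: [[-1.0, -0.006, -0.0], [-0.006, 1.0, 0.0], [0.0, 0.0, -1.0]]
force: [-0.1, 0.9, -1.6]
opening: 0.244
grasp_force: 98.7
```

```bash
python3 f.py
```

```text
[ 0.342  -0.0895 -1.7348  0.4491 -0.0284  0.0762 -0.006   0.0498 -0.0026] 0.23 18.825
```

step_arm:
  targets: [0, 0, 0.02, 0, 0, 0, 0, 0, 0, 0.05, 0, 0, 0, 0, 0, 0, 0.08, 0, 0, 0, 0, 0, 0, 0.108, 0, 0, 0, 0, 0, 0, 0.108, 0, 0, 0, 0, -0.03, 0, 0.108, 0, 0, 0, 0, -0.06, 0, 0.11, 0, 0, 0, 0, -0.09, 0, 0.12, 0, 0, 0, 0, -0.1, 0, 0.17, 0, 0, 0, 0, -0.1, 0.02, 0.24, 0, 0, 0, 0, -0.1, 0.08, 0.27, 0, 0, 0, 0, -0.1, 0.16, 0.27, 0, 0, -0.02, 0]

```text
time: 20.32
position: [0.399, 0.0517, 0.2128]
orientation: [[-1.0, 0.029, 0.003], [0.029, 1.0, -0.0], [-0.003, -0.0, -1.0]]
force: [0.4, -0.2, -2.5]
opening: 0.242
grasp_force: 98.9
```

step_arm:
  targets: [0.01, 0.08, 0, 0, 0, 0, 0, 0.02, 0.18, 0, 0, 0, 0, 0, 0.03, 0.28, 0, 0, 0, 0, 0, 0.04, 0.38, 0, 0, 0, 0, 0, 0.042, 0.44, -0.03, 0, 0, 0, 0, 0.042, 0.464, -0.1, 0, 0, 0, 0, 0.042, 0.464, -0.2, 0, 0, 0, 0, 0.042, 0.464, -0.28, 0, 0, 0, 0, 0.042, 0.464, -0.34, 0, 0, 0, 0, 0.042, 0.464, -0.36, 0, 0, 0, 0, 0.042, 0.464, -0.366, 0, 0, 0, 0]

```text
time: 21.7
position: [0.4202, 0.2834, 0.0286]
orientation: [[-1.0, 0.026, 0.0], [0.026, 1.0, 0.0], [-0.0, 0.0, -1.0]]
force: [-0.1, -0.2, -1.3]
opening: 0.241
grasp_force: 98.9
```

step_arm:
  targets: [0, 0, -0.004, 0, 0, 0, 0, 0, 0, -0.008, 0, 0, 0, 0, 0, 0, -0.01, 0, 0, 0, 0, 0, 0, -0.01, 0, 0, 0, 0]

```text
time: 22.2
position: [0.4203, 0.2836, 0.0235]
orientation: [[-1.0, 0.026, 0.0], [0.026, 1.0, 0.0], [-0.0, 0.0, -1.0]]
force: [-1.1, 1.0, -1.8]
opening: 0.243
grasp_force: 98.9
```

step_arm:
  targets: [0, 0, -0.001, 0, 0, 0, 0.3, 0, 0, -0.001, 0, 0, 0, 0.4, 0, 0, -0.001, 0, 0, 0, 0.6, 0, 0, -0.001, 0, 0, 0, 0.8, 0, 0, 0, 0, 0, 0, 0.8, 0, 0, 0.04, 0, 0, 0, 0.8, 0, 0, 0.1, 0, 0, 0, 0.8, 0, 0, 0.2, 0, 0, 0, 0.8, 0, 0, 0.3, 0, 0, 0, 0.8, -0.1, 0, 0.34, 0, 0, 0, 0.8, -0.1, 0.1, 0.34, 0, 0, 0, 0.8, -0.1, 0.2, 0.34, 0, 0, 0, 0.8]

```text
time: 23.7
position: [0.37, 0.3846, 0.1945]
orientation: [[-1.0, 0.027, 0.002], [0.027, 1.0, 0.001], [-0.002, 0.001, -1.0]]
force: [1.3, -0.5, -0.0]
opening: 0.796
grasp_force: 0.0
```

Run:
```python
from h import *
from workcell import r,grab_frame
s=r.state();print(s["position"],s["force"],s["time"])
t,s=[grab_frame(n) for n in("top","side")]
a=cv2.resize(t["color"][90:270,225:415],None,fx=2.1,fy=2.6,interpolation=3)
b=cv2.resize(s["color"][105:245,225:445],None,fx=1.8,fy=a.shape[0]/140,interpolation=3)
cv2.imwrite("pics/end.png",np.hstack([a,b])[:,:,::-1])
O=((5,150,90),(16,255,255));B=((100,100,60),(125,255,255));R=((0,150,60),(4,255,255))
print("handle",rect(t,mask(t,*O,roi=(200,255,235,280)),.047))
print("rim",rect(t,mask(t,*B,roi=(155,185,325,400)),.08))
print("bar",rect(t,mask(t,*R,roi=(165,195,315,405)),.064))
```

```text
[0.36996795 0.38457672 0.19450015] [ 1.30448863 -0.47055441 -0.00663668] 23.7
handle (131, array([0.4223, 0.2816]), 'rect', array([420.3, 280.5]), array([65.4, 18.8]), 0.17, 'axis', array([-1.   ,  0.027]), np.float64(178.43))
rim (110, array([ 0.579, -0.028]), 'rect', array([579.8, -28.5]), array([179.7,   6.2]), 89.37, 'axis', array([-0.007,  1.   ]), np.float64(90.37))
bar (232, array([ 0.5686, -0.0376]), 'rect', array([568.6, -37.1]), array([ 10.4, 215.7]), 0.69, 'axis', array([-0.013,  1.   ]), np.float64(90.72))
```

View pics/end.png

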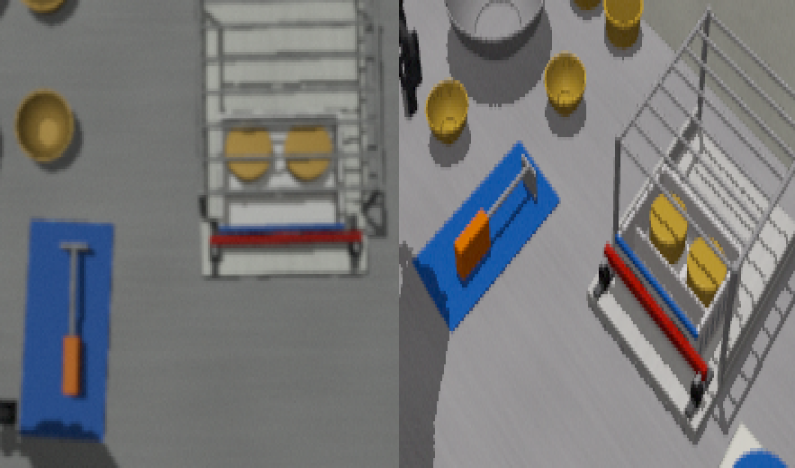

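The hook lies free on the mat, with its handle at crop (72, 365). The crate stands square against the bar, rim at row 230 and bar at row 238. The bar is still about 2 mm in (0.5686 against 0.5708 before), so they are touching. Handing in.

```bash
python3 -c "
from workcell import workorder
print(workorder.close_job())"
```

```text
the job is handed in; nothing more can be done
None
```

I handed the job in at about 24 s; it returned no verdict. The crate stands square against the stop bar, which I pressed in with an estimated 8.5–9 N (about 3.5 mm) for over half a second and which still shows about 2 mm in. The hook is back on the mat, let go, and I touched nothing else on the table.

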